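# Hold the leak tester's spring arm at its stop beside the standing manometer

### The arm

A 6-joint arm with a two-finger parallel gripper is mounted at the origin on the work surface. World frame = base frame: x ahead of the robot, y to its left, z up, the work surface at z = 0. Lengths are in m, angles in rad, forces in N, time in s.
With the tool pointing down it reaches from about 0.425 to 0.95 m from the base axis. Payload 3.5 kg.
Tool frame: the origin (TCP) lies midway between the tips of the shut fingers; the grasp point (between the pads) lies 19 mm behind it; z points along the fingers, y is the direction in which the jaws open and shut (so a half turn about z gives the same grasp; the last joint's range is limited). The gripper opens to 85 mm and grips with 20 to 120 N. Pads are 22 mm wide; open, the fingers measure 114 mm over their backs; the gripper's body (76 mm by 85 mm) begins 54 mm behind the grasp point. The pads swing forward as they close: fully open they stand 13 mm farther back than shut.
Start: joints at [1.186, 0.286, 1.577, -0, 1.279, -0.15], TCP at [0.157, 0.656, 0.231] pointing down, gripper open.
Joint ranges: [-2.77, 2.77], [-0.9, 2.22], [0.21, 2.48], [-1.53, 4.67], [0.24, 2.81], [-2.84, 2.84]. Speed limits (rad/s): [2.79, 2.79, 3.14, 3.14, 3.14, 3.14].

### API

Orientations are given as a unit quaternion [x, y, z, w].
In Python, from plant import ctrl gives the robot as it stands.
- The arm moves only by the tool apply_moves, never from a script. Its argument "moves" is a list that holds one entry, the list of rows, each a list of 7 numbers: the shift along the tool's x, y, z in m, then the turn, a rotation vector about the tool's x, y, z in degrees, then the gripper's target within -1 to 1 (shut at 1, half-way at 0, fully open at -1). In form: [[[tx, ty, tz, ax, ay, az, hand], ...]]. A call has 1 to 12 rows; each row shifts and turns the pose as measured when the row begins, along the tool's axes as they then stand; what a row does not reach is not made up. A row lasts 1/10 s, in which the tool goes at most 50 mm and 8.59 degrees, less where a joint would pass 70% of its speed; a pose out of reach is approached as far as the arm can. A call with a gripper value outside its range is refused whole. The fingers move at their own pace and stop on an object; "force" is the grip in N (left out, the last holds). Time passes only in rows, so rows that do not move let the fingers close. It gives the time, the measured TCP pose, the force and the opening at its end, in the units of the state.
- ctrl.get_state(): the state, without advancing time (a new reading comes with each control period).
- ctrl.read_camera(name): name is "side" or "top"; returns the picture (384x512x3 uint8, red, green, blue); there is no depth.
- ctrl.get_calibration(name): a dict with "camera_matrix" (3x3 intrinsics, pixels), "cam_to_world" (4x4, takes a point from camera to world coordinates). Camera axes: x right, y up, looking along -z (the intrinsics and any distortion apply to the point x, -y, -z); pixel columns grow to the right and rows downward; lengths in m; the calibration is good to about 2 mm. A picture is of the moment at which its call begins. get_calibration takes no time and is no camera call.
- ctrl.sign_off(): hands the job in, once; it reports no verdict.
The state is a dict: "time": time; "qpos": joint angles; "dq": joint speeds; "joint_efforts": joint torques, N m; "eef_pos": TCP position; "tcp_rot": TCP orientation; "contact_force": force on the tool from outside, world axes, zero at the start; "wrist_torque": the same for the moment, N m; "opening": opening from 0.0 (shut) to 1.0 (fully open).
Only numpy, scipy, OpenCV 4.12 (cv2) and the standard library are available. Lean on these libraries where they do the work, as an engineer would, in place of code of your own. Each camera call takes 0.05 s, during which the arm holds its last target. There are 200 camera calls.

### The job

Stand the flat handheld manometer upright on its plain bottom edge, port stubs up, in the middle of the round rubber pad and let go of it. Then take the upright grip pin of the leak tester's spring-return arm, wind the arm forward (away from the robot) against its spring right to its stop, and let the program finish while still holding it there: the test valve is open only as long as the arm is held. The manometer must still be standing, and the other things on the cart stay where they are.

Things in the scene. Friction and masses are not known exactly. Their poses are not given: they have to be found in the camera images.
- manometer: Flat grey handheld manometer, box 116 x 60 x 30 mm (x, y, z), 0.2 to 0.34 kg; screen and keys on the +z face, two brass stubs (8 mm thick, 10 mm long) on the +x end; the -x end is its plain bottom edge, 60 x 30 mm. At first it lies flat on the cart, screen up, stubs roughly to the robot's right. Origin: centre of the back face (underside as it lies). Standing properly, x points up.
- manometer_mid (a point): Centre of the manometer's box, 15 mm above manometer's origin along its z, 58 mm from either end; axes as manometer.
- pad: Black round rubber pad, 120 mm across and 4 mm thick, fixed on the cart top. Origin: centre of its underside, at the cart top's level.
- tester: Squat black leak tester, big white push button on top (not used), 150 x 130 mm, 92 mm high, fixed. Origin: centre of its underside; x forward (away from the robot), y to its left, z up. On its -y side a steel hanger carries the arm's pivot body (vertical axis at x 0, y -115 mm). Hanger, pivot body and stop pins stay below 82 mm, within 46 mm of the pivot axis.
- cage_arm (a joint): Angle of the spring arm (two aluminium plates 18 mm wide, upper face 75 mm above the cart) about its vertical pivot: 0 at rest, 1.2 rad at the stop; grows counter-clockwise seen from above. At 0 the arm points 0.6 rad to the robot's side of the tester's -y axis, at 1.2 0.6 rad forward of it. Spring: 0.28 N m at 0, 0.62 N m at the stop (3 to 6 N at the pin).
- grip_pin (a point): Centre of the free part of the arm's upright round steel grip pin, 16 mm thick, from the arm's upper face (75 mm above the cart top) up to 122 mm; 100 mm from the pivot axis. The point is 103 mm above the cart top and moves with the arm; its x axis points along the arm, away from the pivot.
- pivot_axis (a point): Point on the arm's vertical pivot axis, 103 mm above the cart top; fixed to the tester, axes as tester.
- ref_gauge: Bystander: chrome reference gauge on a round foot, 92 mm across the dial, 132 mm high. Origin: centre of its underside.
- tee_a: Bystander: white nylon T-piece, 56 mm long, 18 mm high, lying. Origin: under its middle.
- tee_b: Bystander: a second, equal white nylon T-piece. Origin: under its middle.
- hex_holder: Bystander: steel hex key holder, block 34 x 80 x 36 mm with keys standing up to 95 mm. Origin: centre of its underside.
- tin: Bystander: round tin box, 84 mm across, 38 mm high. Origin: centre of its underside.
- screwdriver: Bystander: screwdriver about 160 mm long, lying. Origin: underside, in the middle part.
Things that resemble listed ones, but are neither listed nor needed, are in the scene too. What is shaped like the manometer but red or turquoise is not meant. There is more than one size of the pad; the job needs the smaller.

How it is judged:
On the way:
1. the manometer stands on its bottom edge in the middle of the pad, let go, while the spring arm is still back at rest (angle between manometer's own x axis and vertical below 0.12 rad and horizontal distance between manometer_mid and pad below 0.035 m and height (world z) of manometer_mid between 0.055 and 0.07 m and linear speed of manometer below 0.03 m/s and contact force between the fingers and manometer below 0.05 N and value of joint cage_arm below 0.2 rad), for 0.3 s.
At the end, for the whole second after the job is handed in: The spring arm is wound to its stop (within 0.07 rad of 1.2) with the fingers bearing on it (over 1.5 N), while the manometer stands by itself on the pad, stubs up, upright within 0.12 rad, its middle within 35 mm of the pad's centre, at rest and not touched by the fingers (angle between manometer's own x axis and vertical below 0.12 rad and horizontal distance between manometer_mid and pad below 0.035 m and height (world z) of manometer_mid between 0.055 and 0.07 m and linear speed of manometer below 0.03 m/s and contact force between the fingers and manometer below 0.05 N and value of joint cage_arm above 1.13 rad and contact force between the fingers and cage_arm above 1.5 N); the arm keeps its last pose, push and grip.
It fails at once if a bystander is moved by more than 30 mm (distance of any of ref_gauge, tee_a, tee_b, hex_holder, tin, screwdriver from where it was at the start of the episode above 0.03 m).
It also fails if it takes over 48 s, if anything falls off the work surface, if the arm or the gripper's body presses on something with over 40 N, if the wrist force passes 120 N, or if a joint passes its speed limit or range.

## Working session

There is one attempt and no reset: what is moved stays moved. The work goes in short steps, Python scripts to look and compute and a tool call to move; the robot and the scene stay as the last step left them, time stands still between calls to the robot, and variables do not carry over. Pictures are saved under pics/ and viewed, about 8 in all and at most 12, crops included, and the job is handed in when it is done.

Besides the shell and the picture viewer there is one more tool, called after "Request:" in YAML: its name, and indented under it one key for each argument. apply_moves: Moves the arm, as the interface text tells. Its arguments: {"type":"object","properties":{"moves":{"type":"array","items":{"type":"array","items":{"type":"array","items":{"type":"number"}}}},"force":{"type":"number"}},"required":["moves"]}

```bash
mkdir -p pics; cat > h.py <<'E'
import numpy as np, cv2
from plant import ctrl
def snap(name,fn):
    im=np.asarray(ctrl.read_camera(name)); cv2.imwrite('pics/'+fn,im[:,:,::-1]); return im
def cal(name):
    c=ctrl.get_calibration(name); return np.array(c["camera_matrix"]),np.array(c["cam_to_world"]),c
def ray(name,u,v):
    K,T,_=cal(name); d=np.linalg.inv(K)@[u,v,1]; d=T[:3,:3]@[d[0],-d[1],-d[2]]; return T[:3,3],d
def onplane(name,u,v,z):
    o,d=ray(name,u,v); return o+d*(z-o[2])/d[2]
def proj(name,p):
    K,T,_=cal(name); q=T[:3,:3].T@(np.array(p)-T[:3,3]); q=K@[q[0],-q[1],-q[2]]; return q[:2]/q[2]
E
python3 - <<'E'
from h import *
for n in("top","side"):
    im=snap(n,n+'0.png'); c=cal(n)[2]; print(n,c.keys(),np.round(cal(n)[1],3).tolist(),cal(n)[0].tolist())
E
```

```text
top dict_keys(['camera_matrix', 'cam_to_world']) [[0.014, 0.998, -0.058, 0.385], [-1.0, 0.013, -0.008, -0.024], [-0.007, 0.058, 0.998, 1.5], [0.0, 0.0, 0.0, 1.0]] [[425.2707061526177, 0.0, 255.94326597321222], [0.0, 425.2707061526177, 190.22415535731346], [0.0, 0.0, 1.0]]
side dict_keys(['camera_matrix', 'cam_to_world']) [[0.897, 0.237, -0.372, 0.098], [-0.441, 0.46, -0.771, -0.814], [-0.012, 0.856, 0.518, 0.618], [0.0, 0.0, 0.0, 1.0]] [[393.2239102781514, 0.0, 256.0360424309361], [0.0, 393.2239102781514, 189.49306614341504], [0.0, 0.0, 1.0]]
```

View pics/top0.png

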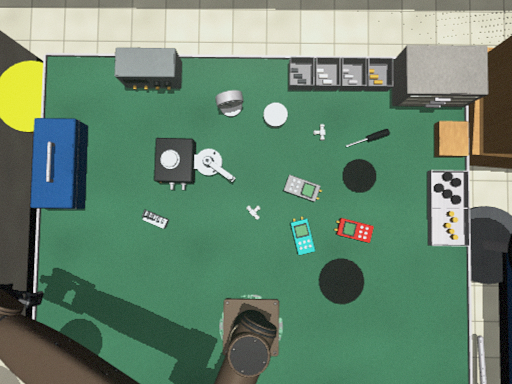

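View pics/side0.png

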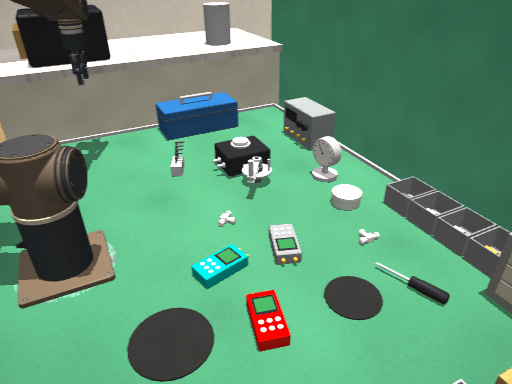

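Top view: robot base (250,330), grey manometer (303,188) with stubs at about (320,196), small pad (359,175), tester (175,160), pivot (208,162), pin near (232,180). The side view agrees: manometer (285,243), pad (353,297), pin near (255,170).

```bash
python3 - <<'E'
from h import *
im=cv2.imread('pics/top0.png').astype(int)
hsv=cv2.cvtColor(im.astype(np.uint8),cv2.COLOR_BGR2HSV)
def big(m,r):
    k=np.zeros(m.shape,np.uint8);u0,v0,u1,v1=r;k[v0:v1,u0:u1]=m[v0:v1,u0:u1]
    c=max(cv2.findContours(k,cv2.RETR_EXTERNAL,cv2.CHAIN_APPROX_NONE)[0],key=cv2.contourArea);return c
nog=((hsv[...,1]<90)&(hsv[...,2]>60)).astype(np.uint8)
c=big(nog,(270,165,332,210)); R=cv2.minAreaRect(c); print('mano',R)
b=cv2.boxPoints(R); print(np.round([onplane('top',*p,0.028) for p in b],4).tolist())
print('mid',np.round(onplane('top',*R[0],0.03),4))
dark=(hsv[...,2]<60).astype(np.uint8)
c=big(dark,(330,150,390,200)); M=cv2.moments(c); u=(M['m10']/M['m00'],M['m01']/M['m00']); print('pad',u,cv2.minEnclosingCircle(c),onplane('top',*u,.004).round(4))
c=big(dark,(145,125,200,195)); R=cv2.minAreaRect(c); print('tester',R,onplane('top',*R[0],.092).round(4))
print(np.round([onplane('top',*p,0.092) for p in cv2.boxPoints(R)],4).tolist())
a=cv2.resize(im[125:215,140:260].astype(np.uint8),None,fx=4.5,fy=4.5,interpolation=2)
s=cv2.imread('pics/side0.png')[130:210,200:300]; s=cv2.resize(s,None,fx=2.5,fy=2.5,interpolation=2)
o=np.zeros((405,790,3),np.uint8); o[:,:540]=a[:405,:540]; o[:200,540:790]=s
o[205:405,540:790]=cv2.resize(im[165:213,272:332].astype(np.uint8),(250,200)); cv2.imwrite('pics/crop1.png',o)
E
```

```text
mano ((301.7499694824219, 187.75), (34.43648147583008, 18.14031219482422), 19.798877716064453)
[[0.4707, -0.105, 0.028], [0.5304, -0.1258, 0.028], [0.4912, -0.2384, 0.028], [0.4318, -0.2175, 0.028]]
mid [ 0.4808 -0.1715  0.03  ]
pad (358.8696741854637, 175.36152882205513) ((358.9031066894531, 175.1821746826172), 16.543550491333008) [ 0.529 -0.375  0.004]
tester ((184.68995666503906, 169.32533264160156), (30.534130096435547, 55.22168731689453), 41.28470993041992) [0.5331 0.2248 0.092 ]
[[0.4962, 0.3228, 0.092], [0.6369, 0.2046, 0.092], [0.5702, 0.1265, 0.092], [0.4302, 0.2448, 0.092]]
```

View pics/crop1.png

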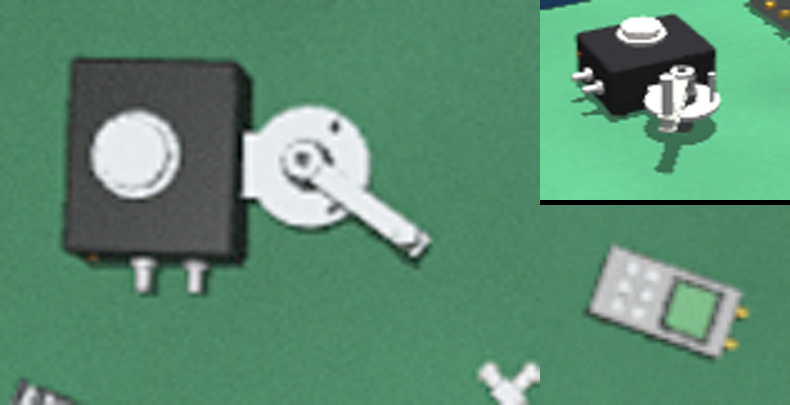

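```bash
cat >> h.py <<'E'
from scipy.spatial.transform import Rotation as Ro, Slerp
def go(P,R,n=None,hand=-1):
    """print rows (tool frame) to go to P,R in a world straight line"""
    s=ctrl.get_state(); p=np.array(s['eef_pos']);q=Ro.from_quat(s['tcp_rot'])
    rel=np.degrees((q.inv()*R).magnitude()); L=np.linalg.norm(P-p)
    if n is None: n=int(max(np.ceil(L/.045),np.ceil(rel/8),1))
    sl=Slerp([0,1],Ro.concatenate([q,R])); dp=(np.array(P)-p)/n
    dr=np.degrees((q.inv()*R).as_rotvec())/n
    print('t',round(s['time'],2),'p',p.round(4).tolist(),'q',np.round(s['qpos'],2).tolist(),'dist',round(L,4),'ang',round(rel,1),'n',n)
    print([[*np.round(sl(i/n).inv().apply(dp),4).tolist(),*np.round(dr,2).tolist(),hand] for i in range(n)])
def frame(d,y):
    d=np.array(d,float)/np.linalg.norm(d); y=np.array(y,float); y-=d*(y@d); y/=np.linalg.norm(y)
    return Ro.from_matrix(np.c_[np.cross(y,d),y,d])
AZ=np.radians(-109.2); xm=np.array([np.cos(AZ),np.sin(AZ),0]); zw=np.array([0,0,1.]); ym=np.cross(zw,xm)
MID=np.array([.481,-.173,.015]); PAD=np.array([.529,-.375,.004])
th=np.radians(40); D0=-np.sin(th)*xm-np.cos(th)*zw
G=MID+.020*xm; G[2]=.024; TCP0=G+.024*D0
E
python3 - <<'E'
from h import *
s=ctrl.get_state(); print(Ro.from_quat(s['tcp_rot']).as_matrix().round(3).tolist(),s['opening'],s['contact_force'])
pv=onplane('top',207.3,160.1,.085);pn=onplane('top',231.8,179,.118);print('pivot',pv,'pin',pn,np.linalg.norm((pn-pv)[:2]),np.degrees(np.arctan2(*(pn-pv)[1::-1])))
for n in('top','side'): print(n,proj(n,TCP0),proj(n,pn))
for sg in(1,-1):
    R=frame(D0,sg*ym); print(sg,R.as_matrix().round(3).tolist(), np.degrees((Ro.from_quat(s['tcp_rot']).inv()*R).magnitude()))
go(np.array([.47,.2,.26]),frame([0,0,-1],Ro.from_quat(s['tcp_rot']).as_matrix()[:,1]))
E
```

```text
[[-0.973, 0.233, -0.001], [0.233, 0.973, -0.002], [0.0, -0.002, -1.0]] 0.9986824831616334 [-0.03671271  0.60131163  0.49523011]
pivot [0.56588534 0.15088359 0.085     ] pin [0.5006894  0.06555065 0.118     ] 0.10738817686604771 -127.38049470004094
top [302.70232485 188.59085702] [231.8 179. ]
side [284.82201285 247.85344215] [248.82215102 163.4310911 ]
1 [[0.252, 0.944, 0.211], [0.723, -0.329, 0.607], [0.643, 0.0, -0.766]] 101.88817948397644
-1 [[-0.252, -0.944, 0.211], [-0.723, 0.329, 0.607], [-0.643, 0.0, -0.766]] 91.68198617345546
t 0.1 p [0.1568, 0.6559, 0.23] q [1.19, 0.29, 1.58, 0.0, 1.28, -0.15] dist 0.554 ang 0.1 n 13
[[-0.0316, -0.0285, -0.0023, -0.01, -0.0, -0.0, -1], [-0.0316, -0.0285, -0.0023, -0.01, -0.0, -0.0, -1], [-0.0316, -0.0285, -0.0023, -0.01, -0.0, -0.0, -1], [-0.0316, -0.0285, -0.0023, -0.01, -0.0, -0.0, -1], [-0.0316, -0.0285, -0.0023, -0.01, -0.0, -0.0, -1], [-0.0316, -0.0285, -0.0023, -0.01, -0.0, -0.0, -1], [-0.0316, -0.0285, -0.0023, -0.01, -0.0, -0.0, -1], [-0.0316, -0.0285, -0.0023, -0.01, -0.0, -0.0, -1], [-0.0316, -0.0285, -0.0023, -0.01, -0.0, -0.0, -1], [-0.0316, -0.0285, -0.0023, -0.01, -0.0, -0.0, -1], [-0.0316, -0.0285, -0.0023, -0.01, -0.0, -0.0, -1], [-0.0316, -0.0285, -0.0023, -0.01, -0.0, -0.0, -1], [-0.0316, -0.0285, -0.0023, -0.01, -0.0, -0.0, -1]]
```

```bash
python3 - <<'E'
from h import *
go(np.array([.47,.2,.26]),frame([0,0,-1],[np.cos(.4),np.sin(.4),0]),12)
E
```

```text
t 0.1 p [0.1568, 0.6559, 0.23] q [1.19, 0.29, 1.58, 0.0, 1.28, -0.15] dist 0.554 ang 53.6 n 12
[[-0.0342, -0.0309, -0.0024, -0.01, 0.0, 4.47, -1], [-0.0365, -0.0281, -0.0024, -0.01, 0.0, 4.47, -1], [-0.0386, -0.0252, -0.0025, -0.01, 0.0, 4.47, -1], [-0.0405, -0.0221, -0.0025, -0.01, 0.0, 4.47, -1], [-0.0421, -0.0189, -0.0025, -0.01, 0.0, 4.47, -1], [-0.0434, -0.0156, -0.0025, -0.01, 0.0, 4.47, -1], [-0.0445, -0.0121, -0.0025, -0.01, 0.0, 4.47, -1], [-0.0453, -0.0086, -0.0025, -0.01, 0.0, 4.47, -1], [-0.0458, -0.0051, -0.0025, -0.01, 0.0, 4.47, -1], [-0.0461, -0.0015, -0.0025, -0.01, 0.0, 4.47, -1], [-0.046, 0.0021, -0.0025, -0.01, 0.0, 4.47, -1], [-0.0457, 0.0057, -0.0025, -0.01, 0.0, 4.47, -1]]
```

Request:
apply_moves:
  moves:
    - [[-0.034, -0.031, -0.002, 0, 0, 4.5, -1], [-0.036, -0.028, -0.002, 0, 0, 4.5, -1], [-0.039, -0.025, -0.002, 0, 0, 4.5, -1], [-0.041, -0.022, -0.002, 0, 0, 4.5, -1], [-0.042, -0.019, -0.002, 0, 0, 4.5, -1], [-0.043, -0.016, -0.002, 0, 0, 4.5, -1], [-0.044, -0.012, -0.002, 0, 0, 4.5, -1], [-0.045, -0.009, -0.002, 0, 0, 4.5, -1], [-0.046, -0.005, -0.002, 0, 0, 4.5, -1], [-0.046, -0.001, -0.002, 0, 0, 4.5, -1], [-0.046, 0.002, -0.002, 0, 0, 4.5, -1], [-0.046, 0.006, -0.002, 0, 0, 4.5, -1]]

```text
time: 1.3
eef_pos: [0.4658, 0.1798, 0.2483]
tcp_rot: [0.566, 0.824, -0.006, -0.001]
contact_force: [1.2, 0.9, 0.2]
opening: 1.001
```

```bash
python3 - <<'E'
from h import *
R=frame(D0,ym); go(TCP0-.12*D0,R,12)
E
```

```text
t 1.3 p [0.4658, 0.1798, 0.2483] q [0.17, -0.12, 1.98, -0.01, 1.29, -0.2] dist 0.4558 ang 56.5 n 12
[[-0.033, -0.0136, 0.0129, -1.2, 3.23, 3.2, -1], [-0.0344, -0.012, 0.0107, -1.2, 3.23, 3.2, -1], [-0.0356, -0.0102, 0.0085, -1.2, 3.23, 3.2, -1], [-0.0365, -0.0084, 0.0063, -1.2, 3.23, 3.2, -1], [-0.0372, -0.0064, 0.004, -1.2, 3.23, 3.2, -1], [-0.0377, -0.0044, 0.0018, -1.2, 3.23, 3.2, -1], [-0.0379, -0.0023, -0.0004, -1.2, 3.23, 3.2, -1], [-0.0379, -0.0001, -0.0026, -1.2, 3.23, 3.2, -1], [-0.0376, 0.002, -0.0047, -1.2, 3.23, 3.2, -1], [-0.0371, 0.0043, -0.0067, -1.2, 3.23, 3.2, -1], [-0.0364, 0.0065, -0.0087, -1.2, 3.23, 3.2, -1], [-0.0354, 0.0087, -0.0106, -1.2, 3.23, 3.2, -1]]
```

Request:
apply_moves:
  moves:
    - [[-0.033, -0.014, 0.013, -1.2, 3.2, 3.2, -1], [-0.034, -0.012, 0.011, -1.2, 3.2, 3.2, -1], [-0.036, -0.01, 0.008, -1.2, 3.2, 3.2, -1], [-0.036, -0.008, 0.006, -1.2, 3.2, 3.2, -1], [-0.037, -0.006, 0.004, -1.2, 3.2, 3.2, -1], [-0.038, -0.004, 0.002, -1.2, 3.2, 3.2, -1], [-0.038, -0.002, 0, -1.2, 3.2, 3.2, -1], [-0.038, 0, -0.003, -1.2, 3.2, 3.2, -1], [-0.038, 0.002, -0.005, -1.2, 3.2, 3.2, -1], [-0.037, 0.004, -0.007, -1.2, 3.2, 3.2, -1], [-0.036, 0.006, -0.009, -1.2, 3.2, 3.2, -1], [-0.035, 0.009, -0.011, -1.2, 3.2, 3.2, -1]]

```text
time: 2.5
eef_pos: [0.4504, -0.2665, 0.0927]
tcp_rot: [0.771, 0.53, 0.293, -0.197]
contact_force: [0.5, -0.2, 0.5]
opening: 0.997
```

```bash
python3 - <<'E'
from h import *
R=frame(D0,ym); go(TCP0-.05*D0,R)
snap('side','side1.png')
E
```

```text
t 2.5 p [0.4504, -0.2665, 0.0927] q [-1.0, 0.31, 1.95, 0.58, 1.39, -0.89] dist 0.0787 ang 2.4 n 2
[[0.007, -0.0021, 0.0386, 0.77, -0.65, -0.6, -1], [0.0075, -0.0015, 0.0386, 0.77, -0.65, -0.6, -1]]
```

View pics/side1.png

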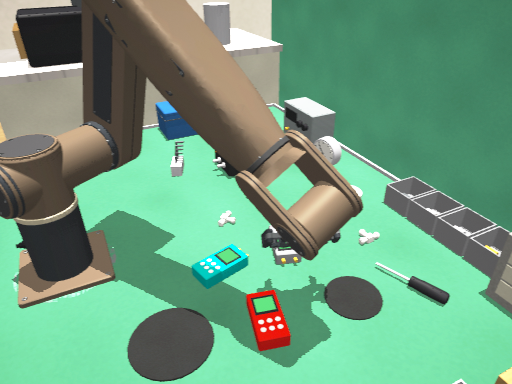

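The wrist sits over the manometer, gripper leaning in from the stub side at about (285,240); neighbours are clear.

Request:
apply_moves:
  moves:
    - [[0.007, -0.002, 0.038, 0.8, -0.7, -0.6, -1], [0.007, -0.002, 0.038, 0.8, -0.7, -0.6, -1], [0, 0, 0, 0, 0, 0, -1]]

```text
time: 2.85
eef_pos: [0.4658, -0.217, 0.0358]
tcp_rot: [0.771, 0.538, 0.277, -0.198]
contact_force: [0.2, -0.6, -0.6]
opening: 1.001
```

```bash
python3 - <<'E'
from h import *
R=frame(D0,ym); go(TCP0,R,3)
E
```

```text
t 2.85 p [0.4658, -0.217, 0.0358] q [-0.91, 0.37, 2.0, 0.6, 1.25, -0.9] dist 0.0517 ang 1.0 n 3
[[0.0043, -0.0002, 0.0167, 0.06, 0.05, -0.32, -1], [0.0043, -0.0001, 0.0167, 0.06, 0.05, -0.32, -1], [0.0043, -0.0001, 0.0167, 0.06, 0.05, -0.32, -1]]
```

Request:
apply_moves:
  moves:
    - [[0.004, 0, 0.017, 0, 0, -0.3, -1], [0.004, 0, 0.017, 0, 0, -0.3, -1], [0.004, 0, 0.016, 0, 0, -0.3, -1], [0.001, 0, 0.001, 0, 0, 0, -1]]

```text
time: 3.25
eef_pos: [0.4817, -0.1746, 0.0037]
tcp_rot: [0.767, 0.545, 0.279, -0.195]
contact_force: [-0.1, 0.2, -0.5]
opening: 1.0
```

```bash
python3 - <<'E'
from h import *
R=frame(D0,ym); go(TCP0,R,1); print(ctrl.get_state()['contact_force'])
E
```

```text
t 3.25 p [0.4817, -0.1746, 0.0037] q [-0.84, 0.41, 2.04, 0.66, 1.17, -0.92] dist 0.004 ang 0.4 n 1
[[-0.0013, -0.0012, -0.0036, 0.28, 0.25, 0.1, -1]]
[-0.11449837  0.18203457 -0.49510322]
```

Request:
apply_moves:
  moves:
    - [[-0.001, -0.001, -0.003, 0, 0, 0, -1], [0, 0, 0, 0, 0, 0, 1], [0, 0, 0, 0, 0, 0, 1], [0, 0, 0, 0, 0, 0, 1], [0, 0, 0, 0, 0, 0, 1], [0, 0, 0, 0, 0, 0, 1], [0, 0, 0, 0, 0, 0, 1]]
  force: 60

```text
time: 3.95
eef_pos: [0.4804, -0.1789, 0.0067]
tcp_rot: [0.767, 0.545, 0.279, -0.193]
contact_force: [0.4, 1.1, -0.5]
opening: 0.691
```

Request:
apply_moves:
  moves:
    - [[0.01, 0, -0.012, 0, 0, 0, 1], [0.02, 0, -0.023, 0, 0, 0, 1], [0.02, 0, -0.023, 0, 0, 0, 1], [0.02, 0, -0.023, 0, 0, 0, 1], [0.02, 0, -0.023, 0, 0, 0, 1], [0.02, 0, -0.023, 0, 0, 0, 1]]

```text
time: 4.55
eef_pos: [0.476, -0.1721, 0.1718]
tcp_rot: [0.768, 0.543, 0.274, -0.199]
contact_force: [-0.2, 0.0, -3.2]
opening: 0.692
```

```bash
cat >> h.py <<'E'
# grasp transform, measured at closing
Rg=Ro.from_quat([0.767,0.545,0.279,-0.193]); Pg=np.array([.4804,-.1789,.0067])
Rm0=Ro.from_matrix(np.c_[xm,ym,zw]); RT=Rm0.inv()*Rg; pT=Rm0.inv().apply(Pg-MID)
def standpose(az,mid):
    h=np.array([np.cos(az),np.sin(az),0]); Rm=Ro.from_matrix(np.c_[zw,np.cross(zw,h),-h]); return mid+Rm.apply(pT),Rm*RT
E
python3 - <<'E'
from h import *
print(pT); im=snap('side','side2.png')
P,R=standpose(np.radians(-35),PAD+[0,0,.058+.10]); print(P,R.as_matrix().round(2).tolist())
go(P,R,12,1)
E
```

```text
[ 0.00576914  0.00137369 -0.0083    ]
[ 0.53658688 -0.37863543  0.16776914] [[-0.52, 0.57, 0.64], [0.36, 0.82, -0.43], [-0.77, 0.0, -0.64]]
t 4.6 p [0.4784, -0.1736, 0.1775] q [-0.84, 0.1, 2.01, 0.6, 1.44, -0.71] dist 0.2133 ang 111.4 n 12
[[-0.0117, 0.0102, -0.0086, -0.66, -6.3, -6.79, 1], [-0.0137, 0.0088, -0.0071, -0.66, -6.3, -6.79, 1], [-0.0154, 0.0071, -0.0054, -0.66, -6.3, -6.79, 1], [-0.0166, 0.0053, -0.0036, -0.66, -6.3, -6.79, 1], [-0.0174, 0.0033, -0.0017, -0.66, -6.3, -6.79, 1], [-0.0177, 0.0012, 0.0003, -0.66, -6.3, -6.79, 1], [-0.0176, -0.0009, 0.0023, -0.66, -6.3, -6.79, 1], [-0.017, -0.003, 0.0041, -0.66, -6.3, -6.79, 1], [-0.016, -0.005, 0.0059, -0.66, -6.3, -6.79, 1], [-0.0146, -0.0069, 0.0075, -0.66, -6.3, -6.79, 1], [-0.0127, -0.0086, 0.0089, -0.66, -6.3, -6.79, 1], [-0.0106, -0.0101, 0.0101, -0.66, -6.3, -6.79, 1]]
```

View pics/side2.png

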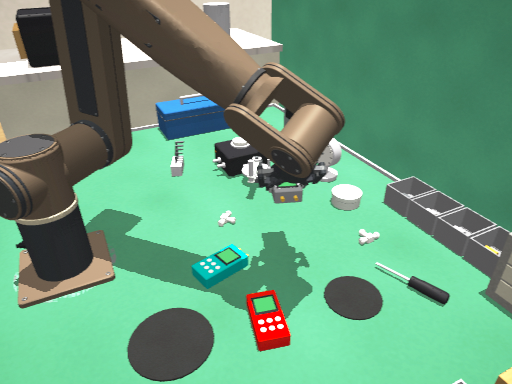

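Lifted; stub end facing the camera at (290,195), still level. Now tip it upright and turn it outwards.

Request:
apply_moves:
  moves:
    - [[-0.01, 0.009, -0.007, -0.5, -5, -5.4, 1], [-0.011, 0.008, -0.006, -0.5, -5, -5.4, 1], [-0.012, 0.006, -0.005, -0.5, -5, -5.4, 1], [-0.013, 0.005, -0.003, -0.5, -5, -5.4, 1], [-0.014, 0.004, -0.002, -0.5, -5, -5.4, 1], [-0.014, 0.002, -0.001, -0.5, -5, -5.4, 1], [-0.014, 0.001, 0, -0.5, -5, -5.4, 1], [-0.014, -0.001, 0.002, -0.5, -5, -5.4, 1], [-0.014, -0.002, 0.003, -0.5, -5, -5.4, 1], [-0.013, -0.004, 0.004, -0.5, -5, -5.4, 1]]

```text
time: 5.6
eef_pos: [0.5143, -0.315, 0.1601]
tcp_rot: [0.477, 0.849, 0.005, 0.227]
contact_force: [0.0, 0.4, -3.0]
opening: 0.692
```

```bash
python3 - <<'E'
from h import *
P,R=standpose(np.radians(-35),PAD+[0,0,.058+.10]); go(P,R,8,1)
E
```

```text
t 5.6 p [0.5143, -0.315, 0.1601] q [-0.77, -0.01, 2.1, 0.21, 0.63, -1.46] dist 0.0679 ang 35.0 n 8
[[-0.0081, -0.0019, 0.0019, -0.33, -3.06, -3.1, 1], [-0.0078, -0.0023, 0.0023, -0.33, -3.06, -3.1, 1], [-0.0076, -0.0028, 0.0027, -0.33, -3.06, -3.1, 1], [-0.0072, -0.0032, 0.0031, -0.33, -3.06, -3.1, 1], [-0.0069, -0.0036, 0.0034, -0.33, -3.06, -3.1, 1], [-0.0065, -0.004, 0.0038, -0.33, -3.06, -3.1, 1], [-0.0061, -0.0043, 0.0041, -0.33, -3.06, -3.1, 1], [-0.0056, -0.0047, 0.0044, -0.33, -3.06, -3.1, 1]]
```

```bash
python3 - <<'E'
from h import *
P,R=standpose(np.radians(-72),PAD+[0,0,.058+.09]); go(P,R,8,1)
E
```

```text
t 5.6 p [0.5143, -0.315, 0.1601] q [-0.77, -0.01, 2.1, 0.21, 0.63, -1.46] dist 0.07 ang 35.3 n 8
[[-0.0078, -0.0028, 0.0029, 2.46, -3.61, 0.61, 1], [-0.0076, -0.0026, 0.0035, 2.46, -3.61, 0.61, 1], [-0.0074, -0.0023, 0.0041, 2.46, -3.61, 0.61, 1], [-0.0071, -0.0021, 0.0046, 2.46, -3.61, 0.61, 1], [-0.0068, -0.0018, 0.0052, 2.46, -3.61, 0.61, 1], [-0.0065, -0.0015, 0.0057, 2.46, -3.61, 0.61, 1], [-0.0062, -0.0012, 0.0061, 2.46, -3.61, 0.61, 1], [-0.0058, -0.0008, 0.0065, 2.46, -3.61, 0.61, 1]]
```

Request:
apply_moves:
  moves:
    - [[-0.008, -0.003, 0.003, 2.5, -3.6, 0.6, 1], [-0.008, -0.003, 0.003, 2.5, -3.6, 0.6, 1], [-0.007, -0.002, 0.004, 2.5, -3.6, 0.6, 1], [-0.007, -0.002, 0.005, 2.5, -3.6, 0.6, 1], [-0.007, -0.002, 0.005, 2.5, -3.6, 0.6, 1], [-0.006, -0.001, 0.006, 2.5, -3.6, 0.6, 1], [-0.006, -0.001, 0.006, 2.5, -3.6, 0.6, 1], [-0.006, -0.001, 0.006, 2.5, -3.6, 0.6, 1], [0, 0, 0, 0, 0, 0, 1]]

```text
time: 6.5
eef_pos: [0.5209, -0.3741, 0.1382]
tcp_rot: [0.531, 0.743, -0.245, 0.326]
contact_force: [-0.1, 0.3, -2.9]
opening: 0.693
```

```bash
python3 - <<'E'
from h import *
P,R=standpose(np.radians(-72),PAD+[0,0,.058+.05]); go(P,R,3,1); snap('side','side3.png')
E
```

```text
t 6.5 p [0.5209, -0.3741, 0.1382] q [-0.6, 0.14, 2.11, -1.25, 0.51, 0.09] dist 0.0251 ang 2.5 n 3
[[0.0024, 0.003, 0.0074, -0.29, -0.74, 0.3, 1], [0.0025, 0.003, 0.0074, -0.29, -0.74, 0.3, 1], [0.0027, 0.0029, 0.0074, -0.29, -0.74, 0.3, 1]]
```

View pics/side3.png

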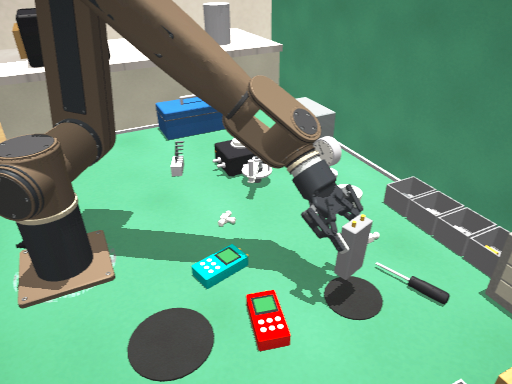

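Upright, stubs up at (355,222), hovering over the pad (353,297). Lower it.

Request:
apply_moves:
  moves:
    - [[0.002, 0.003, 0.007, -0.3, -0.7, 0.3, 1], [0.002, 0.003, 0.007, -0.3, -0.7, 0.3, 1], [0.003, 0.003, 0.007, -0.3, -0.7, 0.3, 1], [0, 0, 0, 0, 0, 0, 1]]

```text
time: 6.95
eef_pos: [0.5312, -0.381, 0.1168]
tcp_rot: [0.531, 0.736, -0.243, 0.342]
contact_force: [-0.4, 0.2, -3.6]
opening: 0.691
```

```bash
python3 - <<'E'
from h import *
P,R=standpose(np.radians(-72),PAD+[0,0,.058+.012]); go(P,R,4,1)
im=cv2.imread('pics/side3.png')
for n in('top','side'): snap(n,n+'4.png')
a=cv2.imread('pics/side4.png')[180:330,300:450]; b=cv2.imread('pics/top4.png')[130:220,310:400]
cv2.imwrite('pics/c4.png',np.hstack([cv2.resize(a,(400,400)),cv2.resize(b,(400,400))]))
for zz in(0.012,0.128):
  print(zz,[np.round(proj('side',PAD+np.array([x,y,zz])),0).tolist() for x,y in((0,0),)])
E
```

```text
t 6.95 p [0.5312, -0.381, 0.1168] q [-0.6, 0.2, 2.1, -1.4, 0.48, 0.27] dist 0.0371 ang 0.7 n 4
[[0.0068, 0.0002, 0.0064, 0.03, -0.18, -0.02, 1], [0.0068, 0.0002, 0.0063, 0.03, -0.18, -0.02, 1], [0.0068, 0.0002, 0.0063, 0.03, -0.18, -0.02, 1], [0.0068, 0.0002, 0.0063, 0.03, -0.18, -0.02, 1]]
0.012 [[354.0, 292.0]]
0.128 [[361.0, 248.0]]
```

View pics/c4.png

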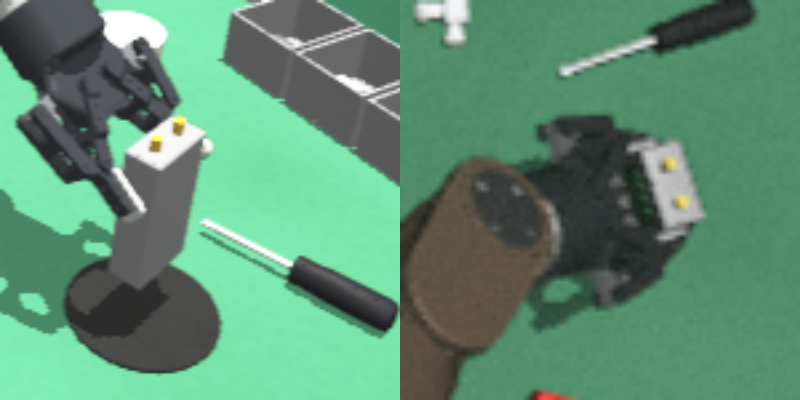

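```bash
python3 - <<'E'
from h import *
o1,d1=ray('top',372.1,171.6); o2,d2=ray('side',362.3,233.3)
A=np.c_[d1,-d2]; t=np.linalg.lstsq(A,o2-o1,rcond=None)[0]; print('top face ctr',(o1+t[0]*d1).round(4),(o2+t[1]*d2).round(4))
s=ctrl.get_state(); Rm=Ro.from_quat(s['tcp_rot'])*RT.inv(); mid=s['eef_pos']-Rm.apply(pT); print('mid',mid,'x',Rm.apply([1,0,0]).round(3))
for c in((.058,0,0),(.058,.03,-.015),(.058,-.03,-.015),(.058,.03,.015),(.058,-.03,.015),(-.058,.03,-.015),(-.058,-.03,-.015),(-.058,.03,.015)):
    p=mid+Rm.apply(c); u=(proj('side',p)-[300,180])*400/150; v=(proj('top',p)-[310,130])*400/90+[400,0]; print(c,u.round(),v.round())
E
```

```text
top face ctr [ 0.5253 -0.3774  0.1706] [ 0.525  -0.3771  0.1705]
mid [ 0.52788076 -0.37394926  0.11273324] x [-0.   -0.01  1.  ]
(0.058, 0, 0) [167. 139.] [672. 181.]
(0.058, 0.03, -0.015) [209. 129.] [679. 135.]
(0.058, -0.03, -0.015) [161. 168.] [705. 215.]
(0.058, 0.03, 0.015) [172. 111.] [639. 147.]
(0.058, -0.03, 0.015) [124. 148.] [665. 228.]
(-0.058, 0.03, -0.015) [185. 251.] [637. 154.]
(-0.058, -0.03, -0.015) [140. 292.] [661. 228.]
(-0.058, 0.03, 0.015) [152. 232.] [600. 165.]
```

Predicted corners match the picture (e.g. bottom corner 140,292 against 143,292), so it hasn't slipped and is upright. Lower it to the pad.

Request:
apply_moves:
  moves:
    - [[0.007, 0, 0.006, 0, -0.2, 0, 1], [0.007, 0, 0.006, 0, -0.2, 0, 1], [0.007, 0, 0.006, 0, -0.2, 0, 1], [0.007, 0, 0.006, 0, 0, 0, 1], [0, 0, 0, 0, 0, 0, 1]]

```text
time: 7.55
eef_pos: [0.5348, -0.3822, 0.0892]
tcp_rot: [0.532, 0.734, -0.244, 0.345]
contact_force: [-1.5, -0.4, -3.2]
opening: 0.693
```

```bash
python3 - <<'E'
from h import *
P,R=standpose(np.radians(-72),PAD+[0,0,.058+.002]); go(P,R,4,1)
E
```

```text
t 7.55 p [0.5348, -0.3822, 0.0892] q [-0.6, 0.26, 2.1, -1.52, 0.48, 0.41] dist 0.0195 ang 0.5 n 4
[[0.0038, -0.0005, 0.0031, 0.02, -0.09, -0.08, 1], [0.0038, -0.0005, 0.003, 0.02, -0.09, -0.08, 1], [0.0038, -0.0005, 0.003, 0.02, -0.09, -0.08, 1], [0.0038, -0.0005, 0.003, 0.02, -0.09, -0.08, 1]]
```

q4 is at its limit. Yawing the heading further right relieves it.

```bash
python3 - <<'E'
from h import *
P,R=standpose(np.radians(-97),PAD+[0,0,.058+.030]); go(P,R,6,1)
E
```

```text
t 7.55 p [0.5348, -0.3822, 0.0892] q [-0.6, 0.26, 2.1, -1.52, 0.48, 0.41] dist 0.0102 ang 24.8 n 6
[[-0.001, -0.0009, -0.001, 3.21, -0.08, 2.61, 1], [-0.0011, -0.0009, -0.0009, 3.21, -0.08, 2.61, 1], [-0.0011, -0.0009, -0.0009, 3.21, -0.08, 2.61, 1], [-0.0012, -0.0009, -0.0008, 3.21, -0.08, 2.61, 1], [-0.0012, -0.0009, -0.0008, 3.21, -0.08, 2.61, 1], [-0.0013, -0.0009, -0.0007, 3.21, -0.08, 2.61, 1]]
```

Request:
apply_moves:
  moves:
    - [[-0.001, -0.001, -0.001, 3.2, 0, 2.6, 1], [-0.001, -0.001, -0.001, 3.2, 0, 2.6, 1], [-0.001, -0.001, -0.001, 3.2, 0, 2.6, 1], [-0.001, -0.001, -0.001, 3.2, 0, 2.6, 1], [-0.001, -0.001, -0.001, 3.2, 0, 2.6, 1], [-0.001, -0.001, -0.001, 3.2, 0, 2.6, 1], [0, 0, 0, 0, 0, 0, 1]]

```text
time: 8.25
eef_pos: [0.5298, -0.3825, 0.1027]
tcp_rot: [0.683, 0.598, -0.314, 0.278]
contact_force: [0.9, 0.1, -2.1]
opening: 0.692
```

```bash
python3 - <<'E'
from h import *
P,R=standpose(np.radians(-97),PAD+[0,0,.058+.004]); go(P,R,6,1)
s=ctrl.get_state(); Rm=Ro.from_quat(s['tcp_rot'])*RT.inv(); mid=s['eef_pos']-Rm.apply(pT); print('mid',mid,'x',Rm.apply([1,0,0]).round(3))
E
```

```text
t 8.25 p [0.5298, -0.3825, 0.1027] q [-0.51, 0.37, 1.92, -1.16, 0.88, 0.43] dist 0.0309 ang 1.2 n 6
[[0.0038, -0.0001, 0.0035, -0.11, -0.13, -0.12, 1], [0.0038, -0.0001, 0.0035, -0.11, -0.13, -0.12, 1], [0.0038, -0.0001, 0.0034, -0.11, -0.13, -0.12, 1], [0.0038, -0.0001, 0.0034, -0.11, -0.13, -0.12, 1], [0.0039, -0.0001, 0.0034, -0.11, -0.13, -0.12, 1], [0.0039, -0.0001, 0.0034, -0.11, -0.13, -0.12, 1]]
mid [ 0.52964288 -0.37402458  0.09701462] x [-0.004 -0.013  1.   ]
```

Request:
apply_moves:
  moves:
    - [[0.004, 0, 0.0035, -0.1, -0.2, -0.1, 1], [0.004, 0, 0.0035, -0.1, -0.2, -0.1, 1], [0.004, 0, 0.0035, -0.1, -0.2, -0.1, 1], [0.004, 0, 0.0035, -0.1, -0.2, -0.1, 1], [0.004, 0, 0.0035, -0.1, 0, -0.1, 1], [0, 0, 0, 0, 0, 0, 1]]

```text
time: 8.85
eef_pos: [0.5283, -0.3825, 0.0729]
tcp_rot: [0.676, 0.602, -0.317, 0.283]
contact_force: [0.1, -0.1, -2.2]
opening: 0.69
```

```bash
python3 - <<'E'
from h import *
P,R=standpose(np.radians(-97),PAD+[0,0,.058]); go(P,R,4,1)
s=ctrl.get_state(); Rm=Ro.from_quat(s['tcp_rot'])*RT.inv(); mid=s['eef_pos']-Rm.apply(pT); print('mid',mid,'x',Rm.apply([1,0,0]).round(3))
E
```

```text
t 8.85 p [0.5283, -0.3825, 0.0729] q [-0.51, 0.41, 1.93, -1.23, 0.85, 0.5] dist 0.0053 ang 0.1 n 4
[[0.0009, 0.0003, 0.001, -0.02, -0.02, 0.0, 1], [0.0009, 0.0003, 0.001, -0.02, -0.02, 0.0, 1], [0.0009, 0.0003, 0.001, -0.02, -0.02, 0.0, 1], [0.0009, 0.0003, 0.001, -0.02, -0.02, 0.0, 1]]
mid [ 0.52799574 -0.37410085  0.0671066 ] x [ 0.001 -0.001  1.   ]
```

Request:
apply_moves:
  moves:
    - [[0.001, 0, 0.001, 0, 0, 0, 1], [0.001, 0, 0.001, 0, 0, 0, 1], [0.001, 0, 0.001, 0, 0, 0, 1], [0.001, 0, 0.001, 0, 0, 0, 1], [0, 0, 0, 0, 0, 0, 1]]

```text
time: 9.35
eef_pos: [0.5291, -0.384, 0.0694]
tcp_rot: [0.676, 0.601, -0.318, 0.285]
contact_force: [1.4, 0.6, -2.7]
opening: 0.695
```

Request:
apply_moves:
  moves:
    - [[0.001, 0, 0.001, 0, 0, 0, 1], [0.001, 0, 0.001, 0, 0, 0, 1], [0, 0, 0, 0, 0, 0, 1]]

```text
time: 9.65
eef_pos: [0.5299, -0.3849, 0.0693]
tcp_rot: [0.675, 0.6, -0.319, 0.286]
contact_force: [0.1, 0.1, -3.1]
opening: 0.69
```

```bash
python3 - <<'E'
from h import *
s=ctrl.get_state(); Rm=Ro.from_quat(s['tcp_rot'])*RT.inv(); mid=s['eef_pos']-Rm.apply(pT); print('mid',mid,'x',Rm.apply([1,0,0]).round(3),s['contact_force'])
E
```

```text
mid [ 0.52955551 -0.37657273  0.06349382] x [-0.001  0.007  1.   ] [ 0.07356551  0.08326918 -3.08314027]
```

Request:
apply_moves:
  moves:
    - [[0.003, 0, 0.002, 0, 0, 0, 1], [0.002, 0, 0.001, 0, 0, 0, 1], [0, 0, 0, 0, 0, 0, 1]]

```text
time: 9.95
eef_pos: [0.5309, -0.3858, 0.0696]
tcp_rot: [0.675, 0.598, -0.323, 0.289]
contact_force: [0.0, -0.7, -3.1]
opening: 0.691
```

```bash
python3 - <<'E'
from h import *
s=ctrl.get_state(); Rm=Ro.from_quat(s['tcp_rot'])*RT.inv(); mid=s['eef_pos']-Rm.apply(pT); print('mid',mid,'x',Rm.apply([1,0,0]).round(3),s['contact_force'])
E
```

```text
mid [ 0.53053992 -0.37749393  0.06367316] x [0.    0.018 1.   ] [ 0.01258785 -0.7166892  -3.1220703 ]
```

```bash
python3 - <<'E'
from h import *
s=ctrl.get_state(); print(np.round(s['qpos'],3),np.round(s['joint_efforts'],1),s['wrist_torque'])
for n in('top','side'): snap(n,n+'5.png')
a=cv2.imread('pics/side5.png')[190:330,300:440]; b=cv2.imread('pics/top5.png')[130:220,310:400]
cv2.imwrite('pics/c5.png',np.hstack([cv2.resize(a,(400,400)),cv2.resize(b,(400,400))]))
E
```

```text
[-0.508  0.43   1.921 -1.259  0.861  0.531] [  0.1 -40.6 -23.3  -1.5   1.2  -0. ] [ 0.76905276 -0.04205281  0.02691713]
```

View pics/c5.png

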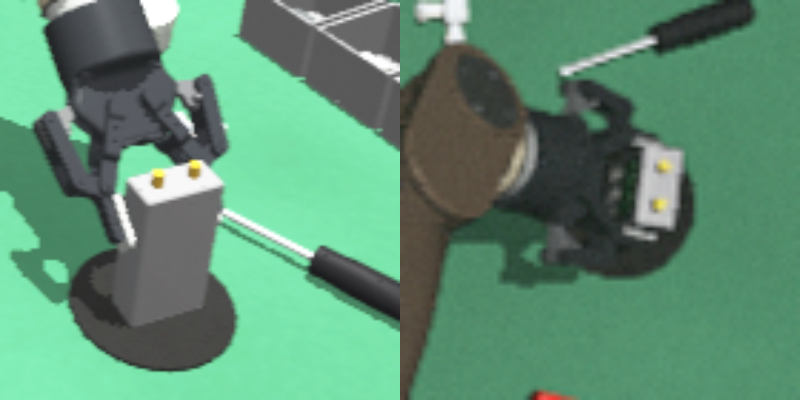

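Request:
apply_moves:
  moves:
    - [[0.004, 0, 0.002, 0, 0.5, 0, 1], [0.004, 0, 0.002, 0, 0.5, 0, 1]]

```text
time: 10.25
eef_pos: [0.5314, -0.3872, 0.0693]
tcp_rot: [0.676, 0.596, -0.324, 0.287]
contact_force: [-5.5, 8.4, 17.5]
opening: 0.689
```

```bash
python3 - <<'E'
from h import *
s=ctrl.get_state(); Rm=Ro.from_quat(s['tcp_rot'])*RT.inv(); mid=s['eef_pos']-Rm.apply(pT); print('mid',mid,'x',Rm.apply([1,0,0]).round(3),s['contact_force'],s['wrist_torque'],np.round(s['joint_efforts'],1))
E
```

```text
mid [ 0.53106696 -0.37892084  0.06342167] x [0.003 0.017 1.   ] [-5.53910987  8.3584263  17.49155147] [-0.19667906  0.78861132 -0.70976151] [ -2.4 -29.4 -20.2  -0.9  -1.4   0.3]
```

Request:
apply_moves:
  moves:
    - [[0, 0, 0, 0, 0, 0, 1], [0, 0, 0, 0, 0, 0, 0.4], [0, 0, 0, 0, 0, 0, -0.5], [0, 0, 0, 0, 0, 0, -1], [0, 0, 0, 0, 0, 0, -1], [0, 0, 0, 0, 0, 0, -1], [0, 0, 0, 0, 0, 0, -1]]
  force: 20

```text
time: 10.95
eef_pos: [0.5315, -0.3878, 0.0681]
tcp_rot: [0.676, 0.597, -0.323, 0.287]
contact_force: [-0.4, -0.2, 0.7]
opening: 1.0
```

```bash
python3 - <<'E'
from h import *
s=ctrl.get_state(); print(s['contact_force'])
snap('top','top6.png');snap('side','side6.png')
a=cv2.imread('pics/side6.png')[190:330,300:440]; b=cv2.imread('pics/top6.png')[130:220,310:400]
cv2.imwrite('pics/c6.png',np.hstack([cv2.resize(a,(400,400)),cv2.resize(b,(400,400))]))
R=Ro.from_quat(s['tcp_rot']); print(R.as_matrix().round(2).tolist())
E
```

```text
[-0.43889731 -0.24111725  0.7014743 ]
[[0.08, 0.99, -0.09], [0.62, -0.12, -0.77], [-0.78, 0.0, -0.63]]
```

View pics/c6.png

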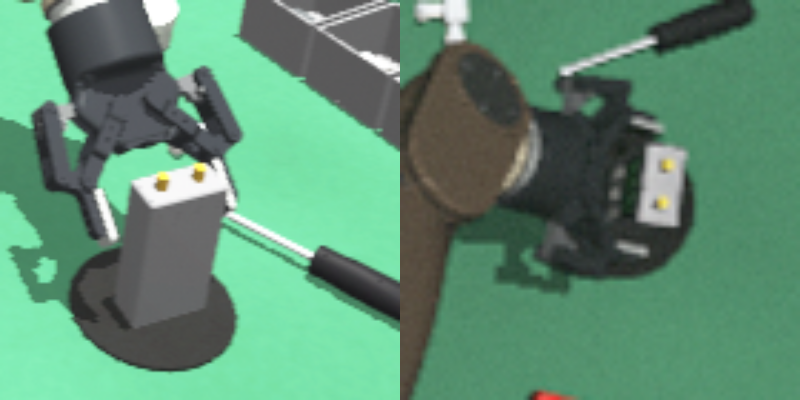

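Standing on the pad, fingers open on both sides. Retreat along −tool z.

Request:
apply_moves:
  moves:
    - [[0, 0, -0.01, 0, 0, 0, -1], [0, 0, -0.02, 0, 0, 0, -1], [0, 0, -0.03, 0, 0, 0, -1], [0, 0, -0.04, 0, 0, 0, -1], [0, 0, -0.04, 0, 0, 0, -1], [0, 0, -0.04, 0, 0, 0, -1]]

```text
time: 11.65
eef_pos: [0.5464, -0.2416, 0.1842]
tcp_rot: [0.677, 0.597, -0.324, 0.283]
contact_force: [0.8, -0.4, 0.0]
opening: 1.001
```

```bash
cat >> h.py <<'E'
def down(az,P,n=None,hand=-1): go(np.array(P),frame([0,0,-1],[np.cos(az),np.sin(az),0]),n,hand)
E
python3 - <<'E'
from h import *
down(.0,[.48,.03,.26],12)
# pin refined: crop colours around pin top view before arm obscured
pv=onplane('top',207.3,160.1,.085)
for (u,v) in ((231.8,179),(232.5,179.2)): print(onplane('top',u,v,.122),onplane('top',u,v,.075))
# tester top-face left/front/right edges from crop1 : corners (70,60),(240,65),(243,250)?,(65,248)
for c in((70,60),(238,65),(240,250),(65,248)): print(onplane('top',140+c[0]/4.5,125+c[1]/4.5,.092).round(4))
E
```

```text
t 11.65 p [0.5464, -0.2416, 0.1842] q [-0.26, 0.22, 1.93, -1.02, 1.12, 0.4] dist 0.2897 ang 51.5 n 12
[[0.0088, -0.0084, -0.0209, -0.29, 4.24, -0.56, -1], [0.0104, -0.0082, -0.0202, -0.29, 4.24, -0.56, -1], [0.0119, -0.008, -0.0194, -0.29, 4.24, -0.56, -1], [0.0134, -0.0078, -0.0185, -0.29, 4.24, -0.56, -1], [0.0148, -0.0075, -0.0175, -0.29, 4.24, -0.56, -1], [0.0162, -0.0073, -0.0164, -0.29, 4.24, -0.56, -1], [0.0174, -0.007, -0.0152, -0.29, 4.24, -0.56, -1], [0.0185, -0.0068, -0.0139, -0.29, 4.24, -0.56, -1], [0.0196, -0.0065, -0.0125, -0.29, 4.24, -0.56, -1], [0.0205, -0.0063, -0.011, -0.29, 4.24, -0.56, -1], [0.0213, -0.006, -0.0095, -0.29, 4.24, -0.56, -1], [0.022, -0.0058, -0.0079, -0.29, 4.24, -0.56, -1]]
[0.50035526 0.06529078 0.122     ] [0.50428141 0.06834425 0.075     ]
[0.49973255 0.06300188 0.122     ] [0.50363747 0.06597731 0.075     ]
[0.636  0.3248 0.092 ]
[0.6338 0.1997 0.092 ]
[0.496  0.1951 0.092 ]
[0.4958 0.3247 0.092 ]
```

```bash
python3 - <<'E'
from h import *
snap('top','top7.png');snap('side','side7.png')
b=cv2.imread('pics/top7.png')[145:195,195:245]; a=cv2.imread('pics/side7.png')[145:205,230:290]
cv2.imwrite('pics/c7.png',np.hstack([cv2.resize(b,(400,400),interpolation=2),cv2.resize(a,(400,400),interpolation=2)]))
E
```

```text
(no output)
```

View pics/c7.png

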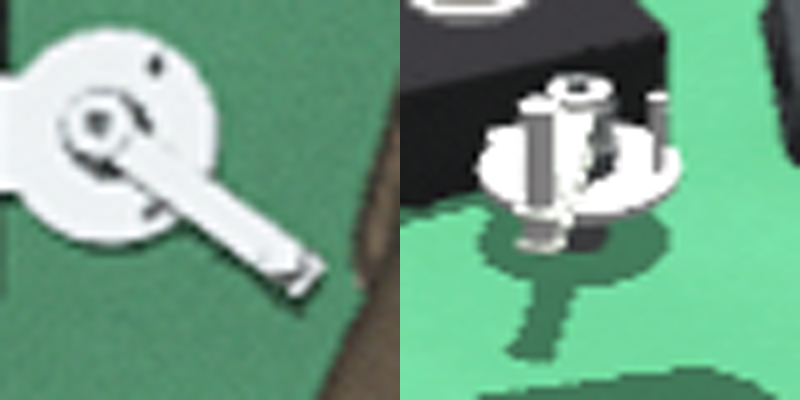

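Request:
apply_moves:
  moves:
    - [[0.009, -0.008, -0.021, -0.3, 4.2, -0.6, -1], [0.01, -0.008, -0.02, -0.3, 4.2, -0.6, -1], [0.012, -0.008, -0.019, -0.3, 4.2, -0.6, -1], [0.013, -0.008, -0.018, -0.3, 4.2, -0.6, -1], [0.015, -0.008, -0.018, -0.3, 4.2, -0.6, -1], [0.016, -0.007, -0.016, -0.3, 4.2, -0.6, -1], [0.017, -0.007, -0.015, -0.3, 4.2, -0.6, -1], [0.018, -0.007, -0.014, -0.3, 4.2, -0.6, -1], [0.02, -0.007, -0.012, -0.3, 4.2, -0.6, -1], [0.02, -0.006, -0.011, -0.3, 4.2, -0.6, -1], [0.021, -0.006, -0.01, -0.3, 4.2, -0.6, -1], [0.022, -0.006, -0.008, -0.3, 4.2, -0.6, -1]]

```text
time: 12.95
eef_pos: [0.4701, 0.0438, 0.2692]
tcp_rot: [0.697, 0.717, 0.013, -0.009]
contact_force: [1.2, -0.2, -0.6]
opening: 1.002
```

```bash
python3 - <<'E'
from h import *
print('side',onplane('side',251,160.4,.122).round(4), onplane('side',251,177.5,.075).round(4))
for c in((280,260),(288,266)): print('top',onplane('top',195+c[0]/8,145+c[1]/8,.122).round(4))
print('pivot',onplane('top',195+97/8,145+122/8,.085).round(4))
for p in((.503,.069),(.507,.071)): print(p,[(proj('side',[*p,z])).round(1).tolist() for z in(.075,.122)],[((proj('top',[*p,z])-[195,145])*8).round(0).tolist() for z in(.075,.122)])
E
```

```text
side [0.5107 0.0723 0.122 ] [0.5041 0.0606 0.075 ]
top [0.5052 0.0712 0.122 ]
top [0.5028 0.0679 0.122 ]
pivot [0.5654 0.1515 0.085 ]
(0.503, 0.069) [[249.4, 176.3], [249.0, 161.5]] [[293.0, 275.0], [285.0, 265.0]]
(0.507, 0.071) [[250.3, 175.7], [250.0, 160.9]] [[288.0, 265.0], [281.0, 256.0]]
```

```bash
python3 - <<'E'
from h import *
down(-.633,[.506,.070,.17],6)
E
```

```text
t 12.95 p [0.4701, 0.0438, 0.2692] q [-0.14, -0.21, 2.02, 0.03, 1.33, -0.18] dist 0.1087 ang 38.0 n 6
[[0.0037, 0.006, 0.0167, -0.04, -0.29, 6.33, -1], [0.0044, 0.0055, 0.0167, -0.04, -0.29, 6.33, -1], [0.0051, 0.005, 0.0166, -0.04, -0.29, 6.33, -1], [0.0057, 0.0044, 0.0166, -0.04, -0.29, 6.33, -1], [0.0062, 0.0037, 0.0166, -0.04, -0.29, 6.33, -1], [0.0067, 0.003, 0.0166, -0.04, -0.29, 6.33, -1]]
```

Request:
apply_moves:
  moves:
    - [[0.004, 0.006, 0.017, 0, -0.3, 6.3, -1], [0.004, 0.006, 0.017, 0, -0.3, 6.3, -1], [0.005, 0.005, 0.017, 0, -0.3, 6.3, -1], [0.006, 0.004, 0.017, 0, -0.3, 6.3, -1], [0.006, 0.004, 0.017, 0, -0.3, 6.3, -1], [0.007, 0.003, 0.017, 0, -0.3, 6.3, -1], [0, 0, 0, 0, 0, 0, -1]]

```text
time: 13.65
eef_pos: [0.5047, 0.0737, 0.1673]
tcp_rot: [0.896, 0.443, 0.001, -0.001]
contact_force: [0.1, -0.1, 0.1]
opening: 1.0
```

```bash
python3 - <<'E'
from h import *
down(-.633,[.506,.070,.089],5)
E
```

```text
t 13.65 p [0.5047, 0.0737, 0.1673] q [-0.06, -0.02, 2.04, 0.0, 1.12, 0.6] dist 0.0784 ang 1.1 n 5
[[-0.0005, 0.0007, 0.0157, -0.02, -0.02, -0.22, -1], [-0.0005, 0.0007, 0.0157, -0.02, -0.02, -0.22, -1], [-0.0005, 0.0007, 0.0157, -0.02, -0.02, -0.22, -1], [-0.0004, 0.0007, 0.0157, -0.02, -0.02, -0.22, -1], [-0.0004, 0.0007, 0.0157, -0.02, -0.02, -0.22, -1]]
```

Request:
apply_moves:
  moves:
    - [[-0.001, 0.001, 0.016, 0, 0, -0.2, -1], [-0.001, 0.001, 0.016, 0, 0, -0.2, -1], [0, 0.001, 0.016, 0, 0, -0.2, -1], [0, 0.001, 0.016, 0, 0, -0.2, -1], [0, 0, 0.014, 0, 0, -0.2, -1], [0, 0, 0, 0, 0, 0, -1]]

```text
time: 14.25
eef_pos: [0.5069, 0.0698, 0.0917]
tcp_rot: [0.888, 0.459, 0.003, -0.0]
contact_force: [0.1, 0.3, 0.4]
opening: 1.0
```

```bash
python3 - <<'E'
from h import *
down(-.633,[.506,.070,.089],1); print(ctrl.get_state()['contact_force'])
snap('top','top8.png');snap('side','side8.png')
b=cv2.imread('pics/top8.png')[125:215,185:275]; a=cv2.imread('pics/side8.png')[120:220,210:310]
cv2.imwrite('pics/c8.png',np.hstack([cv2.resize(b,(400,400),interpolation=2),cv2.resize(a,(400,400),interpolation=2)]))
E
```

```text
t 14.25 p [0.5069, 0.0698, 0.0917] q [-0.06, 0.09, 2.08, 0.0, 0.97, 0.55] dist 0.0028 ang 1.0 n 1
[[-0.0004, -0.0008, 0.0027, 0.13, -0.29, 0.93, -1]]
[0.05213473 0.3298414  0.42604598]
```

View pics/c8.png

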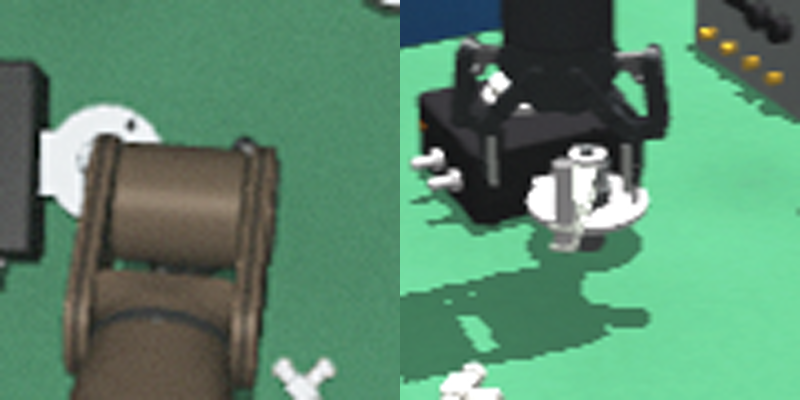

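```bash
python3 - <<'E'
from h import *
t=np.array([np.cos(-.633),np.sin(-.633),0]);c=np.array([.5069,.0698,.105])
for p in(c-.045*t,c,c+.045*t): print(((proj('side',p)-[210,120])*4+[400,0]).round())
E
```

```text
[498. 181.]
[561. 186.]
[625. 191.]
```

The pin at (561,190) in the crop is midway between the pads (497 and 626). Close.

Request:
apply_moves:
  moves:
    - [[0, 0, 0.003, 0, 0, 0, 1], [0, 0, 0, 0, 0, 0, 1], [0, 0, 0, 0, 0, 0, 1], [0, 0, 0, 0, 0, 0, 1], [0, 0, 0, 0, 0, 0, 1], [0, 0, 0, 0, 0, 0, 1], [0, 0, 0, 0, 0, 0, 1], [0, 0, 0, 0, 0, 0, 1]]
  force: 40

```text
time: 15.15
eef_pos: [0.5094, 0.0707, 0.0941]
tcp_rot: [0.889, 0.459, 0.006, 0.001]
contact_force: [-1.6, 0.0, 1.9]
opening: 0.171
```

```bash
cat >> h.py <<'E'
PV=np.array([.5655,.151])
def arc(n,step,r=.1,z=.090,hand=1,off=np.pi/2):
    """n rows of step rad ccw about the pivot, from the present pose, radius kept at r"""
    s=ctrl.get_state(); p=np.array(s['eef_pos']);R=Ro.from_quat(s['tcp_rot']); a=np.arctan2(*(p[:2]-PV)[::-1])
    print('t',round(s['time'],2),'az',round(np.degrees(a),1),'r',np.linalg.norm(p[:2]-PV).round(4),'z',p[2].round(4),'F',np.round(s['contact_force'],1),'open',round(s['opening'],2),'q',np.round(s['qpos'],2))
    w=a+n*step; P=np.array([*(PV+r*np.array([np.cos(w),np.sin(w)])),z])
    out=[]
    for i in range(n):
        Q=np.array([*(PV+r*np.array([np.cos(a+step),np.sin(a+step)])),z])
        y=a+step+off; R2=frame([0,0,-1],[np.cos(y),np.sin(y),0])
        out.append([*R.inv().apply(Q-p).round(4).tolist(),*np.degrees((R.inv()*R2).as_rotvec()).round(1).tolist(),hand]); p,R,a=Q,R2,a+step
    print(out)
E
python3 - <<'E'
from h import *
arc(10,.07)
E
```

```text
t 15.15 az -125.0 r 0.098 z 0.0941 F [-1.6  0.   1.9] open 0.17 q [-0.06  0.09  2.08  0.01  0.96  0.55]
[[-0.0017, 0.007, 0.0042, 0.4, -0.5, -4.4, 1], [0.0002, 0.007, 0.0, 0.0, 0.0, -4.0, 1], [0.0002, 0.007, 0.0, 0.0, 0.0, -4.0, 1], [0.0002, 0.007, 0.0, 0.0, 0.0, -4.0, 1], [0.0002, 0.007, 0.0, 0.0, 0.0, -4.0, 1], [0.0002, 0.007, 0.0, 0.0, 0.0, -4.0, 1], [0.0002, 0.007, 0.0, 0.0, 0.0, -4.0, 1], [0.0002, 0.007, 0.0, 0.0, 0.0, -4.0, 1], [0.0002, 0.007, 0.0, 0.0, 0.0, -4.0, 1], [0.0002, 0.007, 0.0, 0.0, 0.0, -4.0, 1]]
```

Request:
apply_moves:
  moves:
    - [[-0.001, 0.008, 0, 0, 0, -4.2, 1], [0, 0.008, 0, 0, 0, -4.2, 1], [0, 0.008, 0, 0, 0, -4.2, 1], [0, 0.008, 0, 0, 0, -4.2, 1], [0, 0.008, 0, 0, 0, -4.2, 1], [0, 0.008, 0, 0, 0, -4.2, 1]]

```text
time: 15.75
eef_pos: [0.5517, 0.0534, 0.0941]
tcp_rot: [0.762, 0.647, 0.007, -0.003]
contact_force: [-3.3, 3.0, 2.4]
opening: 0.174
```

```bash
python3 - <<'E'
from h import *
arc(6,.07,z=.092)
E
```

```text
t 15.75 az -98.1 r 0.0986 z 0.0941 F [-3.3  3.   2.4] open 0.17 q [-0.09  0.17  1.98  0.02  0.98  0.06]
[[-0.0011, 0.007, 0.0021, 0.3, -0.8, -5.3, 1], [0.0002, 0.007, 0.0, 0.0, 0.0, -4.0, 1], [0.0002, 0.007, 0.0, 0.0, 0.0, -4.0, 1], [0.0002, 0.007, 0.0, 0.0, 0.0, -4.0, 1], [0.0002, 0.007, 0.0, 0.0, 0.0, -4.0, 1], [0.0002, 0.007, 0.0, 0.0, 0.0, -4.0, 1]]
```

Request:
apply_moves:
  moves:
    - [[-0.001, 0.008, 0.001, 0, -0.5, -5, 1], [0, 0.008, 0, 0, 0, -4.4, 1], [0, 0.008, 0, 0, 0, -4.4, 1], [0, 0.008, 0, 0, 0, -4.4, 1], [0, 0.008, 0, 0, 0, -4.4, 1], [0, 0.008, 0, 0, 0, -4.4, 1], [0, 0.008, 0, 0, 0, -4.4, 1]]

```text
time: 16.45
eef_pos: [0.6063, 0.0596, 0.0941]
tcp_rot: [0.553, 0.833, 0.004, -0.004]
contact_force: [-2.2, 0.8, 2.6]
opening: 0.172
```

```bash
python3 - <<'E'
from h import *
arc(3,.05,z=.092)
E
```

```text
t 16.45 az -65.9 r 0.1001 z 0.0941 F [-2.2  0.8  2.6] open 0.17 q [-0.07  0.29  1.84  0.01  1.01 -0.48]
[[0.0003, 0.005, 0.0021, 0.1, -0.6, -4.0, 1], [0.0001, 0.005, 0.0, 0.0, 0.0, -2.9, 1], [0.0001, 0.005, 0.0, 0.0, 0.0, -2.9, 1]]
```

Request:
apply_moves:
  moves:
    - [[0, 0.006, 0, 0, -0.5, -4, 1], [0, 0.006, 0, 0, 0, -3, 1], [0, 0.006, 0, 0, 0, -2, 1]]

```text
time: 16.75
eef_pos: [0.6219, 0.0676, 0.0941]
tcp_rot: [0.484, 0.875, 0.001, -0.002]
contact_force: [-4.2, -0.8, 4.4]
opening: 0.17
```

```bash
python3 - <<'E'
from h import *
arc(1,.05,z=.092)
E
```

```text
t 16.75 az -55.9 r 0.1007 z 0.0941 F [-4.2 -0.8  4.4] open 0.17 q [-0.06  0.32  1.8   0.    1.02 -0.62]
[[0.001, 0.005, 0.0021, -0.1, -0.3, -4.8, 1]]
```

Request:
apply_moves:
  moves:
    - [[0, 0.004, 0, 0, 0, 0, 1], [0, 0.004, 0, 0, 0, 0, 1]]

```text
time: 16.95
eef_pos: [0.6245, 0.0691, 0.0939]
tcp_rot: [0.482, 0.876, -0.006, -0.007]
contact_force: [-17.6, -9.8, 12.3]
opening: 0.173
```

```bash
python3 - <<'E'
from h import *
arc(1,.05,z=.092)
E
```

```text
t 16.95 az -54.2 r 0.1009 z 0.0939 F [-17.6  -9.8  12.3] open 0.17 q [-0.05  0.34  1.78 -0.01  1.04 -0.61]
[[0.0013, 0.005, 0.0018, -1.0, -0.4, -6.2, 1]]
```

Request:
apply_moves:
  moves:
    - [[0, 0.002, 0, 0, 0, 0, 1], [0, 0.002, 0, 0, 0, 0, 1]]

```text
time: 17.15
eef_pos: [0.6238, 0.0688, 0.094]
tcp_rot: [0.481, 0.876, -0.011, -0.012]
contact_force: [-9.4, -2.8, 5.0]
opening: 0.168
```

```bash
python3 - <<'E'
from h import *
for i in range(4): snap('top','top9.png')
snap('side','side9.png'); arc(1,.05,z=.092)
b=cv2.imread('pics/top9.png')[110:220,180:400]; a=cv2.imread('pics/side9.png')[110:330,200:420]
cv2.imwrite('pics/c9.png',np.hstack([cv2.resize(b,(400,400*110//220)).repeat(2,0),cv2.resize(a,(400,400))]))
E
```

```text
t 17.4 az -54.6 r 0.1008 z 0.094 F [-9.4 -3.2  4.8] open 0.17 q [-0.05  0.34  1.77 -0.01  1.06 -0.61]
[[0.0011, 0.005, 0.0019, -1.8, -0.6, -5.8, 1]]
```

View pics/c9.png

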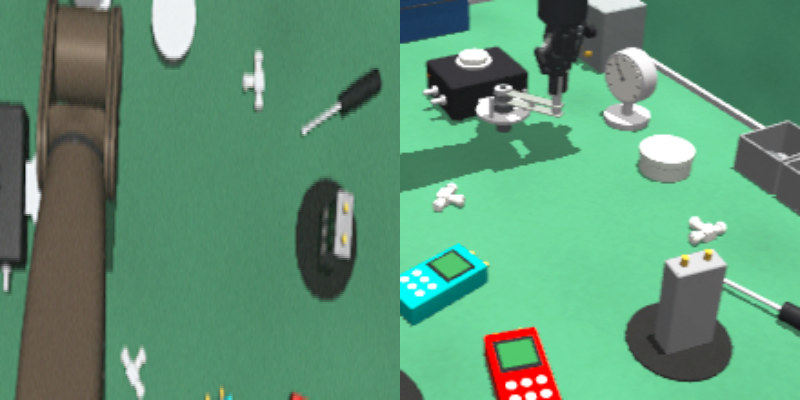

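The manometer is upright on the pad at (690,300). The arm is swung forward with the pin held at (557,105), the push is steady at about 10 N, and the bystanders are where they were. Hand in.

```bash
python3 -c "
from plant import ctrl
print(ctrl.sign_off())"
```

```text
the job is handed in; nothing more can be done
None
```

The job is handed in at about 17.4 s. The manometer stands on the small pad, let go. The gripper is holding the spring arm wound forward against its stop. `sign_off` gave no verdict.

- **Manometer:** I gripped it tilted from the stub side, turned it upright, set it down and backed the gripper away. The pose computed just before release put its middle about 5 mm from the pad's centre and its tilt at about 0.02 rad. The last pictures still show it upright on the pad, stubs up, with nothing touching it.
- **Spring arm:** I gripped the pin and swung it about 1.2 rad, until the pin hardly moved and the push rose to about 20 N. I then eased off to a push of about 10 N, which stayed steady over the last 0.25 s. The tool's angle had changed by 70 to 71° against a nominal 68.75°. I put the extra down to compliance and pivot measurement error; the joint angle itself cannot be read.
- **Bystanders:** None looked moved in the last pictures. I judged this by eye and did not measure it; the hex key holder was outside that view.
- **Checks that disagreed:** On the first lowering, a wrist joint reached its range limit, so I turned the manometer about 25° further before setting it down. The small downward steps at the pad showed no contact force at first, although the height had stopped changing. A firmer push gave 17 N and confirmed contact.

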